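# Put the parrot's things back on their own mats

## Task

After cleaning, the parrot's four things were put back on the wrong mats: put the bell on the round mat, the cup on the six-sided tile, the wooden knot toy on the square board and the clamped perch on the oblong mat, each standing upright in the middle and let go. All four mats are taken, so park things on the empty cross-shaped trivet on the way, and leave it empty at the end. The bare shelf is wet: never put a thing down on it, set things down without dropping them, and leave the little seed jar where it stands.

Things in the scene. Friction and masses are not known exactly. Their poses are not given: they have to be found in the camera images.
- bell: steel hand bell standing mouth down, 62 mm across the mouth and 44 mm high, with a plain upright wooden handle on top, 22 mm diameter, from 44 to 86 mm above the foot: grasp it there. Round about its z axis. Origin at the centre of its foot, z up. About 130 g.
- cup: small glazed ceramic cup without handle, standing mouth up, round, 58 mm outside diameter at the rim, a little narrower at the foot, 60 mm high, wall 4 mm. Can be grasped across the outside. Origin at the centre of its foot, z up. About 130 g.
- knot: stained wooden knot (burr) toy made of three crossing bars: one lying along its x axis (64 x 28 mm, 0 to 26 mm high), one along its y axis (28 x 64 mm, 22 to 46 mm high) and one upright, 28 x 28 mm square (sides along x and y), rising to 76 mm; grasp the upright stub, free from 46 to 76 mm. Origin at the centre of its foot, z up. About 110 g.
- perch: small plastic clamp on a 50 x 50 x 10 mm foot, holding a short pine perch: a 16 mm diameter dowel, 92 mm long, along its x axis at 30 mm height. The clamp's upright post is 28 mm along x, 24 mm along y, and rises to 76 mm; grasp the post above the dowel (above 40 mm), best across y. Origin at the centre of its foot, z up. About 120 g.
- round_mat: round dark steel disc, 100 mm diameter; mat fixed to the shelf, 10 mm thick (flat top 10 mm above its origin, top at world z = 0.030), origin at the centre of its underside, z up
- hex_mat: six-sided white ceramic tile, 100 mm over its corners; mat fixed to the shelf, 10 mm thick (flat top 10 mm above its origin, top at world z = 0.030), origin at the centre of its underside, z up
- square_mat: square pine board, 94 x 94 mm; mat fixed to the shelf, 10 mm thick (flat top 10 mm above its origin, top at world z = 0.030), origin at the centre of its underside, z up
- oblong_mat: oblong cork mat, 112 x 68 mm, long along its x; mat fixed to the shelf, 10 mm thick (flat top 10 mm above its origin, top at world z = 0.030), origin at the centre of its underside, z up
- cross_trivet: wooden trivet in the shape of a plus sign, two 104 x 42 mm bars crossing, empty at the start; mat fixed to the shelf, 10 mm thick (flat top 10 mm above its origin, top at world z = 0.030), origin at the centre of its underside, z up
- seed_jar: small closed glass seed jar with a steel lid, 38 mm diameter, 52 mm high, loose on the shelf among the mats: to be left alone. Origin at the centre of its foot, z up. The shelf's top is at z = 0.020; other low oddments (up to 20 mm high) also lie between the mats.
Not all that is in view belongs to the job. Leave any red look-alike of the knot alone.

How it is judged:
On the way:
1. one of the four things has been parked, upright and let go, on the cross-shaped trivet (((horizontal distance between bell and cross_trivet below 0.035 m and z of bell in the frame of cross_trivet between 0.006 and 0.015 m and angle between bell's own z axis and vertical below 0.15 rad and linear speed of bell below 0.02 m/s and contact force between the fingers and bell below 0.05 N) or (horizontal distance between cup and cross_trivet below 0.035 m and z of cup in the frame of cross_trivet between 0.006 and 0.015 m and angle between cup's own z axis and vertical below 0.15 rad and linear speed of cup below 0.02 m/s and contact force between the fingers and cup below 0.05 N) or (horizontal distance between knot and cross_trivet below 0.035 m and z of knot in the frame of cross_trivet between 0.006 and 0.015 m and angle between knot's own z axis and vertical below 0.15 rad and linear speed of knot below 0.02 m/s and contact force between the fingers and knot below 0.05 N) or (horizontal distance between perch and cross_trivet below 0.035 m and z of perch in the frame of cross_trivet between 0.006 and 0.015 m and angle between perch's own z axis and vertical below 0.15 rad and linear speed of perch below 0.02 m/s and contact force between the fingers and perch below 0.05 N))), for 0.2 s.
At the end, for the whole second after the job is handed in: The bell stands on the round mat, the cup on the six-sided tile, the knot toy on the square board and the perch on the oblong mat, each within 15 mm of the mat's centre, resting on it upright (within 0.15 rad), at rest and released; so the trivet is empty. Any turn about the vertical will do (horizontal distance between bell and round_mat below 0.015 m and z of bell in the frame of round_mat between 0.006 and 0.015 m and angle between each of bell, cup, knot, perch's own z axis and vertical below 0.15 rad and linear speed of each of bell, cup, knot, perch below 0.02 m/s and contact force between the fingers and bell below 0.05 N and horizontal distance between cup and hex_mat below 0.015 m and z of cup in the frame of hex_mat between 0.006 and 0.015 m and contact force between the fingers and cup below 0.05 N and horizontal distance between knot and square_mat below 0.015 m and z of knot in the frame of square_mat between 0.006 and 0.015 m and contact force between the fingers and knot below 0.05 N and horizontal distance between perch and oblong_mat below 0.015 m and z of perch in the frame of oblong_mat between 0.006 and 0.015 m and contact force between the fingers and perch below 0.05 N); the robot touches nothing.
It fails at once if one of the four things is put down or falls on the bare shelf (its foot lower than 5 mm above the shelf) (height (world z) of any of bell, cup, knot, perch below 0.025 m).
It fails at once if one of the four things is dropped (moves faster than 0.5 m/s while not held) ((linear speed of bell above 0.5 m/s and contact force between the fingers and bell below 0.05 N) or (linear speed of cup above 0.5 m/s and contact force between the fingers and cup below 0.05 N) or (linear speed of knot above 0.5 m/s and contact force between the fingers and knot below 0.05 N) or (linear speed of perch above 0.5 m/s and contact force between the fingers and perch below 0.05 N)).
It fails at once if the seed jar is shifted by more than 30 mm or tipped (distance of seed_jar from where it was at the start of the episode above 0.03 m or angle between seed_jar's own z axis and vertical above 0.4 rad).
It also fails if it takes over 128 s, if anything falls off the work surface, if the arm or the gripper's body presses on something with over 40 N, if the wrist force passes 120 N, or if a joint passes its speed limit or range.

## Robot

A 6-joint arm with a two-finger parallel gripper is mounted at the origin on the work surface. World frame = base frame: x ahead of the robot, y to its left, z up, the work surface at z = 0. Lengths are in m, angles in rad, forces in N, time in s.
With the tool pointing down it reaches from about 0.25 to 0.775 m from the base axis. Payload 4 kg.
Tool frame: the origin (TCP) lies at the very end of the fingers, on their centre line; the grasp point (between the pads) lies 19 mm behind it (tcp_to_grasp is the distance from the TCP to the grasp point, in m); z points along the fingers, y is the line along which they close (so a half turn about z gives the same grasp; the last joint's range is limited). The gripper opens to 94 mm and grips with 3 to 60 N. Pads are 16 mm wide; open, the fingers measure 119 mm over their backs; the gripper's body (75 mm by 177 mm) begins 78 mm behind the grasp point.
Start: joints at [-1.362, 0.087, 1.371, -0, 1.684, -0.103], TCP at [0.169, -0.524, 0.206] pointing down, gripper open.
Joint ranges: [-3.1, 3.1], [-0.76, 2.03], [0.27, 2.55], [-1.08, 4.22], [0.17, 2.65], [-2.57, 2.57]. Speed limits (rad/s): [2.79, 2.79, 3.14, 3.14, 3.14, 3.14].

## Interface

Orientations are given as [roll, pitch, yaw] about the fixed x, y, z axes, in that order (R = Rz(yaw) Ry(pitch) Rx(roll)).
In Python, from bench import * gives the robot as it stands.
- The arm moves only by the shell command python3 -m creep 'ROWS'. ROWS is 1 to 20 rows, one to a line, with the numbers parted by spaces; each row has 5 numbers: the finger opening in m, then dx, dy, dz in shares of 400 mm (1.0 is 400 mm), then a turn about the tool's z in a scale on which 1.0 is pi rad; each row shifts and turns the commanded pose from where the row before left it, along the tool's axes as they then stand; what a row does not reach is not made up. A row lasts 1/12 s, in which the tool goes at most 0.0417 m and 0.125 rad, less where a joint would pass 70% of its speed; a pose out of reach is approached as far as the arm can. The fingers move at their own pace and stop on an object; the grip force is fixed at half the most. Time passes only in rows, so rows that do not move let the fingers close. It prints the time, the measured TCP pose, the force, the opening and the grip force at its end. No shift or turn number may pass 1 either way. Input that does not fit is refused with a message, and nothing moves.
- get_obs(): the state, without advancing time (a new reading comes with each control period).
- snapshot(name): name is "side" or "top" or "wrist"; returns a dict with "color" (384x512x3 uint8, blue, green, red), "fx", "fy", "cx", "cy" (pixels), "extrinsics" (4x4, takes a point from world to camera coordinates). Camera axes: x right, y down, z forward; pixel columns grow to the right and rows downward; lengths in m; the calibration is good to about 2 mm. A picture is of the moment at which its call begins. There is no depth.
- close_job(): hands the job in; it is judged then, once.
The state is a dict: "time": time; "joint_positions": joint angles; "qvel": joint speeds; "joint_torque": joint torques, N m; "tool_pos": TCP position; "ee_rot": TCP orientation; "wrist_force": force on the tool from outside, world axes, zero at the start; "wrist_torque": the same for the moment, N m; "width": finger opening in m; "finger_force": force on a finger pad.
Only numpy, scipy, OpenCV 4.12 (cv2) and the standard library are available. Lean on these libraries where they do the work, as an engineer would, in place of code of your own. Each camera call takes 0.05 s, during which the arm holds its last target. There are 200 camera calls.

## Working session

There is one attempt and no reset: what is moved stays moved. The work goes in short steps, Python scripts to look and compute and a shell command to move; the robot and the scene stay as the last step left them, time stands still between calls to the robot, and variables do not carry over. Pictures are saved under pics/ and viewed, at most 14 in all, crops included, and the job is handed in when it is done.

```bash
mkdir -p pics; ls; python3 - <<'E'
from bench import *
import cv2,numpy as np
o=get_obs();print({k:np.round(v,3) for k,v in o.items()})
for n in("top","side"):
    s=snapshot(n);cv2.imwrite(f"pics/{n}0.png",s["color"]);print(n,s["fx"],s["fy"],s["cx"],s["cy"],np.round(s["extrinsics"],4).tolist())
E
```

```text
pics
{'time': np.float64(0.0), 'joint_positions': array([-1.362,  0.088,  1.372, -0.   ,  1.684, -0.103]), 'qvel': array([-0.001,  0.001, -0.001, -0.002, -0.001,  0.   ]), 'joint_torque': array([ 1.0000e-03, -3.4019e+01, -3.0243e+01,  7.2000e-02,  3.3000e-02,
       -0.0000e+00]), 'tool_pos': array([ 0.169, -0.523,  0.204]), 'ee_rot': array([-3.139, -0.   ,  0.312]), 'wrist_force': array([-1.231,  0.044, -0.41 ]), 'wrist_torque': array([ 0.011,  0.036, -0.03 ]), 'finger_force': np.float64(0.0), 'width': np.float64(0.094)}
top 353.5818445792774 353.5818445792774 248.73342054447136 192.51870284270498 [[0.0108, -0.9996, 0.0247, -0.0102], [-0.9963, -0.0129, -0.0846, 0.6512], [0.0848, -0.0237, -0.9961, 0.9953], [0.0, 0.0, 0.0, 1.0]]
side 392.1755577254004 392.1755577254004 260.3200154098934 188.1242415213976 [[0.9323, -0.3612, 0.0209, -0.5793], [-0.2513, -0.688, -0.6808, 0.227], [0.2603, 0.6295, -0.7321, 0.8395], [0.0, 0.0, 0.0, 1.0]]
```

```bash
python3 - <<'E'
import cv2
for n in("top","side"):
    a=cv2.imread(f"pics/{n}0.png");cv2.imwrite(f"pics/{n}0b.png",cv2.resize(a,(800,600),interpolation=cv2.INTER_CUBIC))
E
```

```text
(no output)
```

View pics/top0b.png

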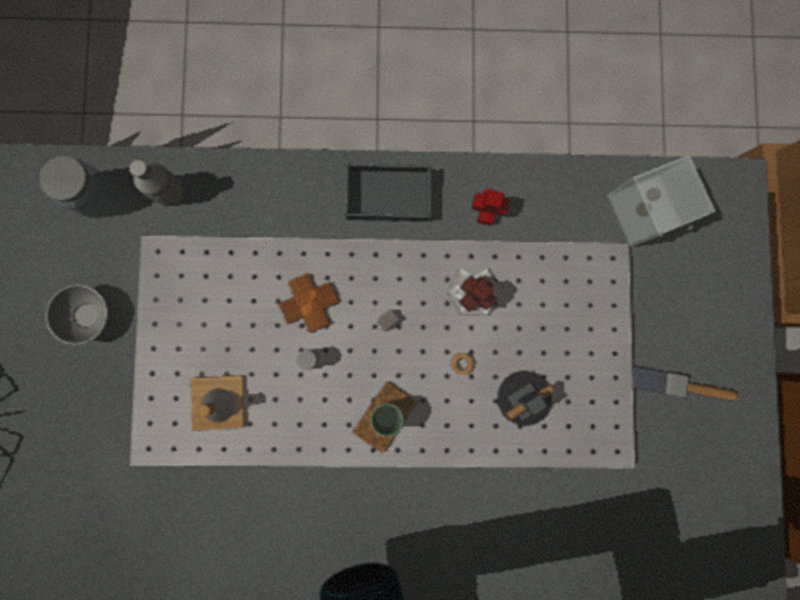

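View pics/side0b.png

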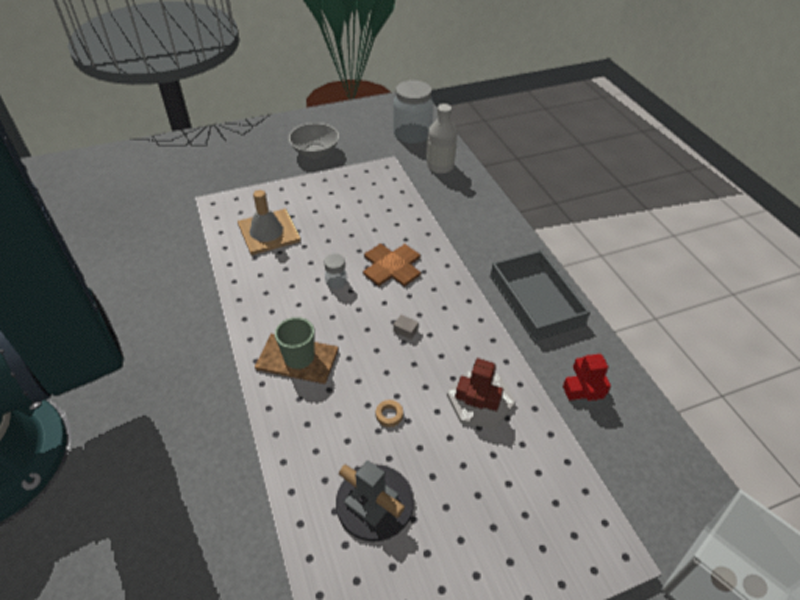

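The top picture shows, in 800-px coordinates:
- bell (217,403) on the pine square
- cup (387,420) on the cork oblong
- perch (525,398) on the dark disc
- dark red-brown knot (478,293) on the white hex
- empty trivet (309,303)
- jar (308,358)

Lookalikes are the bright red knot (489,206 top; 588,378 side), which is off the shelf, and the bottle (150,180) against the bell. The bowl (77,314) and the lidded jar (65,180) could be taken for the cup or the seed jar. The knot I want is the brown one on the hex. Next I'll check with close crops.

```bash
cat > crops.py <<'E'
import cv2,numpy as np
def mosaic(img,centers,out,k=5,h=26):
    t=[]
    for (u,v) in centers:
        u,v=int(u),int(v);c=img[v-h:v+h,u-h:u+h];c=cv2.resize(c,None,fx=k,fy=k,interpolation=cv2.INTER_CUBIC)
        c=cv2.convertScaleAbs(c,alpha=1.4,beta=15)
        for i in range(0,2*h,10):
            cv2.line(c,(i*k,0),(i*k,6),(0,255,255),1);cv2.line(c,(0,i*k),(6,i*k),(0,255,255),1)
        cv2.putText(c,f"{u-h},{v-h}",(10,18),0,.45,(255,0,255),1)
        cv2.rectangle(c,(0,0),(2*h*k-1,2*h*k-1),(0,255,0),1);t.append(c)
    cv2.imwrite(out,np.vstack([np.hstack(t[:3]),np.hstack(t[3:])]))
E
python3 - <<'E'
import cv2
from crops import mosaic
mosaic(cv2.imread("pics/top0.png"),[(140,258),(247,267),(336,255),(304,188),(198,194),(198,230)],"pics/topm.png")
mosaic(cv2.imread("pics/side0.png"),[(170,145),(190,222),(240,318),(307,250),(250,169),(214,173)],"pics/sidem.png")
E
```

```text
(no output)
```

View pics/topm.png

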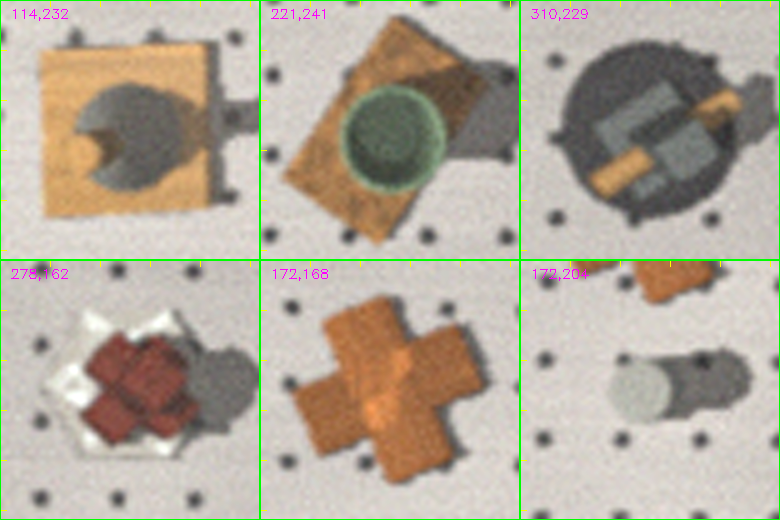

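View pics/sidem.png

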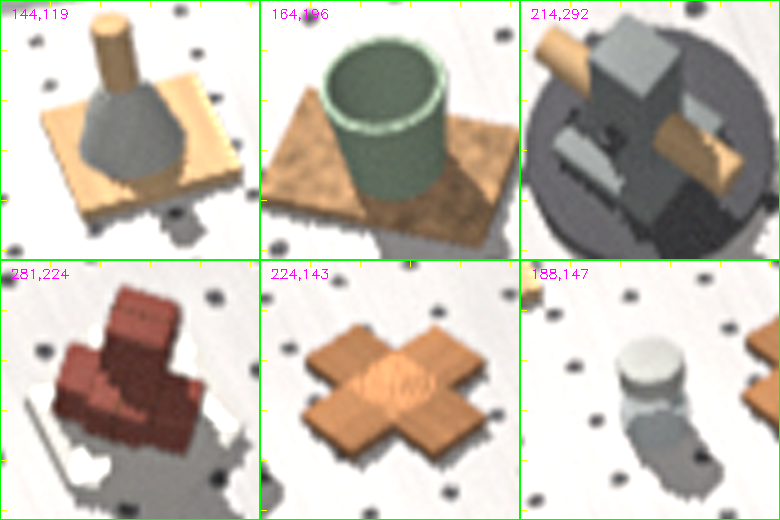

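```bash
cat > geo.py <<'E'
import numpy as np
K={"top":(353.58,353.58,248.733,192.519),"side":(392.176,392.176,260.32,188.124)}
E={"top":[[0.0108,-0.9996,0.0247,-0.0102],[-0.9963,-0.0129,-0.0846,0.6512],[0.0848,-0.0237,-0.9961,0.9953],[0,0,0,1]],
"side":[[0.9323,-0.3612,0.0209,-0.5793],[-0.2513,-0.688,-0.6808,0.227],[0.2603,0.6295,-0.7321,0.8395],[0,0,0,1]]}
def ray(c,p,k=None,e=None):
    fx,fy,cx,cy=k or K[c];e=np.array(E[c] if e is None else e);R=e[:3,:3];o=-R.T@e[:3,3]
    d=R.T@np.array([(p[0]-cx)/fx,(p[1]-cy)/fy,1]);return o,d/np.linalg.norm(d)
def atz(r,z): o,d=r;return o+d*(z-o[2])/d[2]
def tri(rs):
    A=sum(np.eye(3)-np.outer(d,d) for o,d in rs);b=sum((np.eye(3)-np.outer(d,d))@o for o,d in rs)
    p=np.linalg.solve(A,b);return p,max(np.linalg.norm((np.eye(3)-np.outer(d,d))@(p-o)) for o,d in rs)
E
python3 - <<'E'
from geo import *
P={"bellTop":((131.2,262.4),(166.4,123.4),.116),"sq":((139.2,257.9),(172.1,147.6),.03),"cupRim":((247.6,268.6),(188.8,212.6),.09),
"obl":((246.6,266.8),(190.6,228.6),.03),"perchTop":((343.2,259),(237.2,302.4),.106),"round":((336.4,254.7),(240,321),.03),
"knotTop":((308.6,184.4),(310.4,235.4),.106),"trivet":((197.9,193.9),(251,168),.03),"jar":((196,230),(214,167),.072)}
for n,(a,b,z) in P.items():
    r=[ray("top",a),ray("side",b)];p,e=tri(r);print(n,p.round(4),round(e,4),"top@z",atz(r[0],z)[:2].round(4),"side@z",atz(r[1],z)[:2].round(4))
for n,p,z in(("bellfoot",(140,259.4),.035),("hex",(304,186.8),.03)):print(n,atz(ray("top",p),z).round(4))
def dirn(t,a,b,z):
    d=atz(ray("top",np.array(t)+np.array(b)/5),z)-atz(ray("top",np.array(t)+np.array(a)/5),z);print("yaw",np.degrees(np.arctan2(d[1],d[0])).round(1))
dirn((310,229),(85,185),(215,100),.06)
dirn((278,162),(152,72),(190,112),.106)
dirn((221,241),(140,14),(23,177),.03)
E
```

```text
bellTop [0.4606 0.2998 0.118 ] 0.0014 top@z [0.459  0.3008] side@z [0.4622 0.3018]
sq [0.4635 0.3052 0.0261] 0.002 top@z [0.462  0.3046] side@z [0.4649 0.2998]
cupRim [ 0.4435 -0.0006  0.0887] 0.0015 top@z [ 4.422e-01 -2.000e-04] side@z [ 0.4448 -0.0021]
obl [0.4411 0.0009 0.0281] 0.0017 top@z [0.4396 0.0014] side@z [ 0.4426 -0.0012]
perchTop [ 0.4729 -0.2537  0.104 ] 0.0019 top@z [ 0.4713 -0.2525] side@z [ 0.4744 -0.2552]
round [ 0.4767 -0.2564  0.0272] 0.0012 top@z [ 0.4757 -0.2553] side@z [ 0.4775 -0.258 ]
knotTop [ 0.6699 -0.1624  0.102 ] 0.0009 top@z [ 0.6686 -0.1613] side@z [ 0.6691 -0.1651]
trivet [0.6468 0.1431 0.031 ] 0.0018 top@z [0.6452 0.1438] side@z [0.6489 0.1436]
jar [0.5441 0.1415 0.0702] 0.0014 top@z [0.5428 0.1416] side@z [0.545  0.1392]
bellfoot [0.4584 0.3009 0.035 ]
hex [ 0.6698 -0.1626  0.03  ]
yaw -57.1
yaw -136.3
yaw 144.7
```

The crops confirm the choice: the brown knot stands on the white hex, the bell on the pine board, the cup on the cork mat and the perch on the disc. Triangulated heights are 0.118 for the bell top, 0.089 for the cup rim, 0.104 for the post, 0.102 for the knot and about 0.03 for the mats, which agrees with the text. I'll park the bell first, starting by turning the tool to yaw 90°, where tool x is world y and tool y is world x.

Careful with the scale: shifts go in shares of 400 mm and turns go in shares of pi rad. That gives: 0.03 m is 0.075, -0.1145 rad is -0.0364.

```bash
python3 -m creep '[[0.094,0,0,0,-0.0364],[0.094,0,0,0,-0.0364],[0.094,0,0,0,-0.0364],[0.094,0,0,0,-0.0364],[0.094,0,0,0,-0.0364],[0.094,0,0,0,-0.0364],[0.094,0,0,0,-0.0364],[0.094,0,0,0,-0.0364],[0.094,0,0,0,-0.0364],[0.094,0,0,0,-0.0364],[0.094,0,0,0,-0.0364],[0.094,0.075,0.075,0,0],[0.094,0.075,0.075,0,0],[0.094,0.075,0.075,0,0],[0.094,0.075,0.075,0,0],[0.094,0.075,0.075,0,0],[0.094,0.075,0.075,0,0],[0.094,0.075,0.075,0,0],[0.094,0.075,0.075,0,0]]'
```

```text
refused: ROWS must be rows one to a line, with the numbers parted by spaces. Nothing was moved.
```

The call was refused and nothing moved: it wants rows one to a line, with the numbers parted by spaces. Same move again in that form.

```bash
python3 -m creep '0.094 0 0 0 -0.0364
0.094 0 0 0 -0.0364
0.094 0 0 0 -0.0364
0.094 0 0 0 -0.0364
0.094 0 0 0 -0.0364
0.094 0 0 0 -0.0364
0.094 0 0 0 -0.0364
0.094 0 0 0 -0.0364
0.094 0 0 0 -0.0364
0.094 0 0 0 -0.0364
0.094 0 0 0 -0.0364
0.094 0.075 0.075 0 0
0.094 0.075 0.075 0 0
0.094 0.075 0.075 0 0
0.094 0.075 0.075 0 0
0.094 0.075 0.075 0 0
0.094 0.075 0.075 0 0
0.094 0.075 0.075 0 0
0.094 0.075 0.075 0 0'
python3 -m creep '0.094 0.095 0 0 0
0.094 0.095 0 0 0
0.094 0.095 0 0 0
0.094 0.095 0 0 0
0.094 0.095 0 0 0
0.094 0.095 0 0 0
0.094 0.095 0 0 0
0.094 0.095 0 0 0
0.094 0.095 0 0 0
0.094 0.095 0 0 0
0.094 0.095 0 0 0
0.094 0.095 0 0 0
0.094 0.095 0 0 0
0.094 0.095 0 0 0
0.094 0 0 0 0
0.094 0 0 0 0'
```

```text
time: 1.68
tool_pos: [0.4052, -0.2858, 0.2051]
ee_rot: [-3.141, -0.0, 1.571]
wrist_force: [-0.7, 0.0, -0.3]
width: 0.0938
finger_force: 0.0
time: 3.02
tool_pos: [0.4032, 0.2456, 0.2045]
ee_rot: [-3.14, 0.001, 1.575]
wrist_force: [-0.1, -0.9, 0.5]
width: 0.0938
finger_force: 0.0
```

In the tool's units: 0.028 m is 0.07, 0.027 m is 0.0675.

```bash
python3 -m creep '0.094 0.0675 0.07 0 0
0.094 0.0675 0.07 0 0
0.094 0 0 0 0
0.094 0 0 0 0
0.094 0 0 0 0'; python3 - <<'E'
from bench import *
import cv2,numpy as np
s=snapshot("wrist");cv2.imwrite("pics/w1.png",s["color"]);print(s["fx"],s["cx"],s["cy"],np.round(s["extrinsics"],4).tolist(),get_obs()["tool_pos"])
E
```

```text
time: 3.43
tool_pos: [0.46, 0.2967, 0.2051]
ee_rot: [-3.14, 0.001, 1.57]
wrist_force: [-0.9, 0.0, 1.3]
width: 0.0939
finger_force: 0.0
326.14930147966027 251.4881240403275 194.27979093466143 [[1.0, -0.0015, -0.0006, -0.4599], [-0.0013, -0.9651, 0.262, 0.259], [-0.001, -0.262, -0.9651, 0.4677], [0.0, 0.0, 0.0, 1.0]] [0.45982008 0.29677392 0.2059127 ]
```

View pics/w1.png

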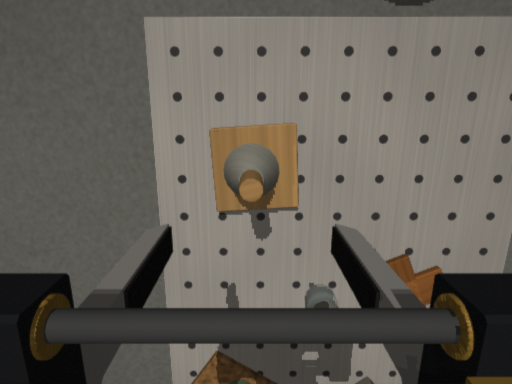

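The wrist view shows the handle top at (252,189) and the board centre at about (255,168), with the bell between the fingers.

```bash
python3 - <<'E'
from geo import *
k=(326.149,326.149,251.488,194.28);e=[[1,-.0015,-.0006,-.4599],[-.0013,-.9651,.262,.259],[-.001,-.262,-.9651,.4677]]
for n,p,t,z in(("bell",(251.5,189),(131.2,262.4),.116),("sq",(255.2,167.8),(139.2,257.9),.03)):
    r=ray(0,p,k,e);print(n,atz(r,z),tri([r,ray("top",t)]))
E
```

```text
bell [0.46044465 0.3038836  0.116     ] (array([0.45945953, 0.30242136, 0.11108071]), np.float64(0.001001573537112354))
sq [0.46445997 0.30603561 0.03      ] (array([0.46315364, 0.30540065, 0.0283421 ]), np.float64(0.0013627850523576129))
```

In the tool's units: 0.03 m is 0.075, 0.005 m is 0.0125.

```bash
python3 -m creep '0.094 0.0125 0 0.075 0
0.094 0 0 0.075 0
0.094 0 0 0.075 0
0.094 0 0 0.05 0
0.094 0 0 0.03 0
0.094 0 0 0 0
0.094 0 0 0 0
0 0 0 0 0
0 0 0 0 0
0 0 0 0 0
0 0 0 0 0
0 0 0 0 0
0 0 0 0 0
0 0 0 0 0
0 0 0 0 0
0 0 0 0 0
0 0 0 0 0'; python3 -m creep '0 0 0 -0.025 0
0 0 0 -0.05 0
0 0 0 -0.075 0
0 0 0 -0.075 0
0 0 0 -0.075 0
0 0 0 0 0
0 0 0 0 0'
```

```text
time: 4.9
tool_pos: [0.46, 0.3033, 0.0833]
ee_rot: [-3.141, 0.0, 1.571]
wrist_force: [0.3, -0.1, -0.1]
width: 0.0306
finger_force: 0.0
time: 5.48
tool_pos: [0.4611, 0.3039, 0.2062]
ee_rot: [3.137, -0.002, 1.571]
wrist_force: [-0.4, -0.7, -1.7]
width: 0.0211
finger_force: 30.0
```

Gripped at 30 N, but the fingers were still closing when the lift began, so the grasp may be higher than planned. I'll carry the bell to the trivet and measure its foot height there.

In the tool's units: 0.0231 m is 0.0578, -0.02 m is -0.05.

```bash
python3 -m creep '0 -0.05 0.0578 0 0
0 -0.05 0.0578 0 0
0 -0.05 0.0578 0 0
0 -0.05 0.0578 0 0
0 -0.05 0.0578 0 0
0 -0.05 0.0578 0 0
0 -0.05 0.0578 0 0
0 -0.05 0.0578 0 0
0 0 0 0 0
0 0 0 0 0
0 0 0 0 0
0 0 0 0 0'; python3 - <<'E'
from bench import *
import cv2,numpy as np
a=snapshot("side")["color"]
cv2.imwrite("pics/s2.png",cv2.resize(a[60:220,180:380],(800,640)[:1]+(600,) if 0 else None,fx=3.7,fy=3.7,interpolation=cv2.INTER_CUBIC))
E
```

```text
time: 6.48
tool_pos: [0.6437, 0.1444, 0.2024]
ee_rot: [-3.139, -0.0, 1.573]
wrist_force: [0.7, 0.8, -1.1]
width: 0.021
finger_force: 30.0
```

View pics/s2.png

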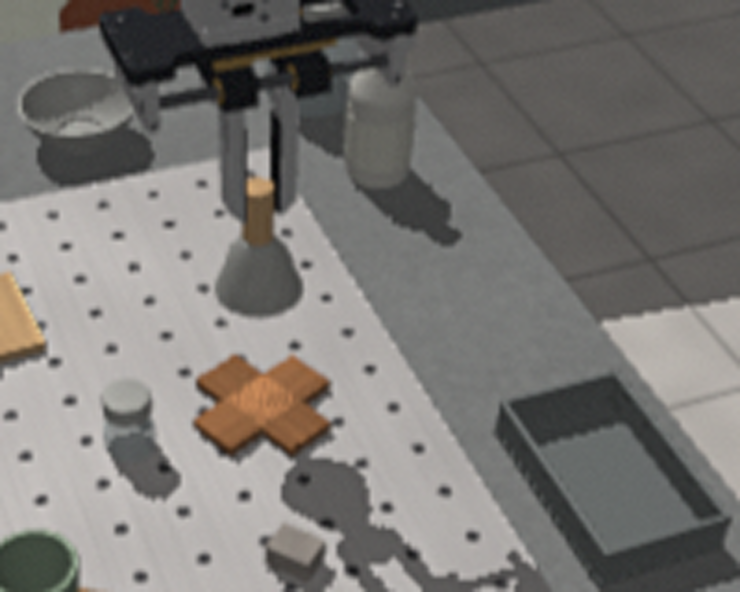

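The bell hangs upright above the trivet, with its handle top at (261,185) in the crop.

```bash
python3 - <<'E'
from geo import *
e=np.array(E["side"]);k=K["side"]
for z in(.2,.21,.22,.23,.24,.25):
    c=e@[.6445,.1444,z,1];print(z,k[0]*c[0]/c[2]+k[2],k[1]*c[1]/c[2]+k[3])
print(180+261/3.7,60+185/3.7)
E
```

```text
0.2 249.4375043312053 117.87998266317963
0.21 249.43993336488347 114.50840708236248
0.22 249.44240035168028 111.08415137234651
0.23 249.4449061881134 107.6059711382309
0.24 249.44745179916097 104.0725824810779
0.25 249.45003813940005 100.48266041777408
250.54054054054052 110.0
```

Foot is about 65 mm below the TCP, so contact should come near TCP z = 0.095. I'll descend to 0.101 and then creep.

In the tool's units: 0.03 m is 0.075, 0.02 m is 0.05.

```bash
python3 -m creep '0 0 0.0025 0.075 0
0 0 0 0.075 0
0 0 0 0.05 0
0 0 0 0.0375 0
0 0 0 0.015 0
0 0 0 0 0
0 0 0 0 0
0 0 0 0 0'; for i in 1; do python3 -m creep '0 0 0 0.005 0
0 0 0 0 0
0 0 0 0 0'; python3 -m creep '0 0 0 0.005 0
0 0 0 0 0
0 0 0 0 0'; python3 -m creep '0 0 0 0.0025 0
0 0 0 0 0
0 0 0 0 0';done
```

```text
time: 7.2
tool_pos: [0.6468, 0.144, 0.1046]
ee_rot: [3.138, -0.0, 1.572]
wrist_force: [-0.0, 0.1, -1.2]
width: 0.0214
finger_force: 30.0
time: 7.45
tool_pos: [0.6463, 0.1435, 0.1013]
ee_rot: [3.14, -0.0, 1.571]
wrist_force: [-0.5, -0.5, -0.9]
width: 0.0209
finger_force: 30.0
time: 7.7
tool_pos: [0.6458, 0.1433, 0.0982]
ee_rot: [-3.141, 0.0, 1.571]
wrist_force: [0.7, 0.2, -1.2]
width: 0.0213
finger_force: 30.0
time: 7.95
tool_pos: [0.6458, 0.1434, 0.0973]
ee_rot: [-3.141, 0.0, 1.571]
wrist_force: [-0.3, -0.5, -0.7]
width: 0.0215
finger_force: 30.0
```

In the tool's units: 0.001 m is 0.0025.

```bash
python3 -m creep '0 0 0 0.0025 0
0 0 0 0 0
0 0 0 0 0'; python3 -m creep '0 0 0 0.0025 0
0 0 0 0 0
0 0 0 0 0'; python3 -m creep '0 0 0 0.0025 0
0 0 0 0 0
0 0 0 0 0'
```

```text
time: 8.2
tool_pos: [0.6459, 0.1434, 0.0964]
ee_rot: [-3.142, 0.0, 1.571]
wrist_force: [0.0, 0.4, -1.1]
width: 0.0212
finger_force: 30.0
time: 8.45
tool_pos: [0.6461, 0.1435, 0.0963]
ee_rot: [3.141, -0.0, 1.571]
wrist_force: [0.2, 0.8, 2.2]
width: 0.0211
finger_force: 30.0
time: 8.7
tool_pos: [0.6464, 0.1436, 0.0962]
ee_rot: [3.14, -0.0, 1.571]
wrist_force: [-1.1, 0.2, 4.6]
width: 0.0209
finger_force: 30.0
```

Contact (force reversed to +4.6 N). I'll release it, rise and go above the knot with the tool turned to 44°.

In the tool's units: -0.03 m is -0.075, -0.024 m is -0.06.

```bash
python3 -m creep '0.094 0 0 0 0
0.094 0 0 0 0
0.094 0 0 0 0
0.094 0 0 0 0
0.094 0 0 0 0
0.094 0 0 0 0
0.094 0 0 0 0
0.094 0 0 0 0
0.094 0 0 0 0
0.094 0 0 0 0
0.094 0 0 0 0
0.094 0 0 0 0
0.094 0 0 -0.05 0
0.094 0 0 -0.075 0
0.094 0 0 -0.075 0
0.094 0 0 -0.06 0'; python3 -m creep '0.094 -0.085 0.0063 0 0
0.094 -0.085 0.0063 0 0
0.094 -0.085 0.0063 0 0
0.094 -0.085 0.0063 0 0
0.094 -0.085 0.0063 0 0
0.094 -0.085 0.0063 0 0
0.094 -0.085 0.0063 0 0
0.094 -0.085 0.0063 0 0
0.094 -0.085 0.0063 0 0
0.094 0 0 0 0.0366
0.094 0 0 0 0.0366
0.094 0 0 0 0.0366
0.094 0 0 0 0.0366
0.094 0 0 0 0.0366
0.094 0 0 0 0.0366
0.094 0 0 0 0.0366
0.094 0 0 0 0
0.094 0 0 0 0'; python3 - <<'E'
from bench import *
import cv2,numpy as np
s=snapshot("wrist");b=snapshot("side")["color"];cv2.imwrite("pics/w3.png",np.hstack([cv2.resize(s["color"],(512,384)),cv2.resize(b[90:234,200:304],(280,384))]));print(s["fx"],s["cx"],s["cy"],np.round(s["extrinsics"],4).tolist(),get_obs()["tool_pos"])
E
```

```text
time: 10.03
tool_pos: [0.6462, 0.1435, 0.2009]
ee_rot: [3.14, -0.0, 1.571]
wrist_force: [1.0, 1.1, 0.2]
width: 0.094
finger_force: 0.0
time: 11.53
tool_pos: [0.6685, -0.1625, 0.1984]
ee_rot: [-3.142, 0.0, 0.769]
wrist_force: [0.1, -0.6, 0.9]
width: 0.094
finger_force: 0.0
326.14930147966027 251.4881240403275 194.27979093466143 [[0.6954, -0.7187, 0.0015, -0.5829], [-0.6943, -0.6712, 0.2598, 0.3298], [-0.1857, -0.1817, -0.9657, 0.4779], [0.0, 0.0, 0.0, 1.0]] [ 0.66854928 -0.16252327  0.19845638]
```

View pics/w3.png

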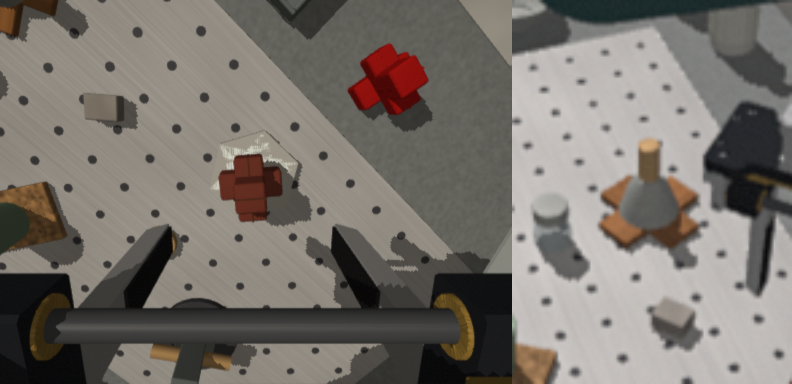

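The bell stands upright on the trivet. The brown knot is at (250,190), squared with the fingers and centred, and the bright red one is well away at (390,78). I'll grasp the knot.

In the tool's units: 0.03 m is 0.075, 0.02 m is 0.05.

```bash
python3 -m creep '0.094 0 0 0.075 0
0.094 0 0 0.075 0
0.094 0 0 0.075 0
0.094 0 0 0.05 0
0.094 0 0 0.0175 0
0.094 0 0 0 0
0 0 0 0 0
0 0 0 0 0
0 0 0 0 0
0 0 0 0 0
0 0 0 0 0
0 0 0 0 0
0 0 0 0 0
0 0 0 0 0
0 0 0 0 0
0 0 0 0 0
0 0 0 0 0
0 0 0 0 0
0 0 0 0 0'; python3 -m creep '0 0 0 0 0
0 0 0 0 0'
```

```text
time: 13.22
tool_pos: [0.6685, -0.1624, 0.0814]
ee_rot: [-3.141, 0.0, 0.766]
wrist_force: [-0.7, -0.1, -0.5]
width: 0.0284
finger_force: 29.3
time: 13.38
tool_pos: [0.6685, -0.1624, 0.0814]
ee_rot: [-3.141, 0.0, 0.766]
wrist_force: [-1.1, 0.1, -1.0]
width: 0.028
finger_force: 29.3
```

In the tool's units: -0.03 m is -0.075, -0.02 m is -0.05, -0.115 rad is -0.0366.

```bash
python3 -m creep '0 0 0 -0.025 0
0 0 0 -0.05 0
0 0 0 -0.075 0
0 0 0 -0.075 0
0 0 0 -0.075 0
0 0 0 0 -0.0366
0 0 0 0 -0.0366
0 0 0 0 -0.0366
0 0 0 0 -0.0366
0 0 0 0 -0.0366
0 0 0 0 -0.0366
0 0 0 0 -0.0366
0 0 0 0 0
0 0 0 0 0'; python3 -m creep '0 0.078 -0.0343 0 0
0 0.078 -0.0343 0 0
0 0.078 -0.0343 0 0
0 0.078 -0.0343 0 0
0 0.078 -0.0343 0 0
0 0.078 -0.0343 0 0
0 0.078 -0.0343 0 0
0 0.078 -0.0343 0 0
0 0.078 -0.0343 0 0
0 0.078 -0.0343 0 0
0 0.078 -0.0343 0 0
0 0.078 -0.0343 0 0
0 0.078 -0.0343 0 0
0 0.078 -0.0343 0 0
0 0.078 -0.0343 0 0
0 0 0 0 0
0 0 0 0 0
0 0 0 0 0'
```

```text
time: 14.55
tool_pos: [0.6686, -0.1627, 0.202]
ee_rot: [3.141, 0.0, 1.568]
wrist_force: [-0.6, -0.1, 0.3]
width: 0.0281
finger_force: 29.3
time: 16.05
tool_pos: [0.463, 0.305, 0.2016]
ee_rot: [3.141, 0.001, 1.57]
wrist_force: [-0.2, -0.2, -0.4]
width: 0.0279
finger_force: 29.3
```

In the tool's units: 0.03 m is 0.075, 0.018 m is 0.045.

```bash
python3 -m creep '0 0 0 0.075 0
0 0 0 0.075 0
0 0 0 0.075 0
0 0 0 0.045 0
0 0 0 0.02 0
0 0 0 0 0
0 0 0 0 0
0 0 0 0 0
0 0 0 0.005 0
0 0 0 0 0
0 0 0 0 0'; python3 -m creep '0 0 0 0.0025 0
0 0 0 0 0
0 0 0 0 0';python3 -m creep '0 0 0 0.0025 0
0 0 0 0 0
0 0 0 0 0'
```

```text
time: 16.97
tool_pos: [0.4633, 0.3055, 0.0843]
ee_rot: [3.14, -0.001, 1.571]
wrist_force: [0.9, 0.4, -0.5]
width: 0.0278
finger_force: 29.6
time: 17.22
tool_pos: [0.4627, 0.3054, 0.0824]
ee_rot: [-3.142, 0.0, 1.571]
wrist_force: [0.3, -0.1, -2.6]
width: 0.028
finger_force: 29.6
time: 17.47
tool_pos: [0.4627, 0.3053, 0.0813]
ee_rot: [-3.141, 0.0, 1.571]
wrist_force: [0.3, -0.7, -1.5]
width: 0.0281
finger_force: 29.6
```

In the tool's units: 0.001 m is 0.0025.

```bash
python3 -m creep '0 0 0 0.0025 0
0 0 0 0 0
0 0 0 0 0';python3 -m creep '0 0 0 0.0025 0
0 0 0 0 0
0 0 0 0 0'
```

```text
time: 17.72
tool_pos: [0.4629, 0.3056, 0.0811]
ee_rot: [3.141, -0.0, 1.571]
wrist_force: [-1.1, 0.2, 3.3]
width: 0.0282
finger_force: 29.6
time: 17.97
tool_pos: [0.463, 0.3056, 0.0811]
ee_rot: [3.141, -0.001, 1.571]
wrist_force: [-1.4, -0.4, 6.4]
width: 0.0279
finger_force: 29.6
```

Seated. Release it, rise and go over the cup.

In the tool's units: -0.04 m is -0.1, -0.02 m is -0.05.

```bash
python3 -m creep '0.094 0 0 0 0
0.094 0 0 0 0
0.094 0 0 0 0
0.094 0 0 0 0
0.094 0 0 0 0
0.094 0 0 0 0
0.094 0 0 0 0
0.094 0 0 0 0
0.094 0 0 0 0
0.094 0 0 0 0
0.094 0 0 0 0
0.094 0 0 0 0
0.094 0 0 -0.05 0
0.094 0 0 -0.075 0
0.094 0 0 -0.075 0
0.094 0 0 -0.1 0'; python3 -m creep '0.094 -0.085 -0.0055 0 0
0.094 -0.085 -0.0055 0 0
0.094 -0.085 -0.0055 0 0
0.094 -0.085 -0.0055 0 0
0.094 -0.085 -0.0055 0 0
0.094 -0.085 -0.0055 0 0
0.094 -0.085 -0.0055 0 0
0.094 -0.085 -0.0055 0 0
0.094 -0.085 -0.0055 0 0
0.094 0 0 0 0
0.094 0 0 0 0
0.094 0 0 0 0'; python3 - <<'E'
from bench import *
import cv2,numpy as np
s=snapshot("wrist");b=snapshot("side")["color"];cv2.imwrite("pics/w4.png",np.hstack([s["color"],cv2.resize(b[90:234,120:224],(280,384))]));print(np.round(s["extrinsics"],4).tolist(),get_obs()["tool_pos"])
E
```

```text
time: 19.3
tool_pos: [0.4615, 0.3046, 0.1982]
ee_rot: [-3.137, 0.003, 1.571]
wrist_force: [-0.3, 0.8, -0.6]
width: 0.094
finger_force: 0.0
time: 20.3
tool_pos: [0.4432, -0.0004, 0.1995]
ee_rot: [3.141, -0.001, 1.571]
wrist_force: [-0.5, 0.8, -0.5]
width: 0.0939
finger_force: 0.0
[[1.0, -0.0003, 0.0009, -0.4439], [-0.0005, -0.9656, 0.2601, -0.0263], [0.0008, -0.2601, -0.9656, 0.3838], [0.0, 0.0, 0.0, 1.0]] [4.43241372e-01 4.29319350e-04 1.99501668e-01]
```

View pics/w4.png

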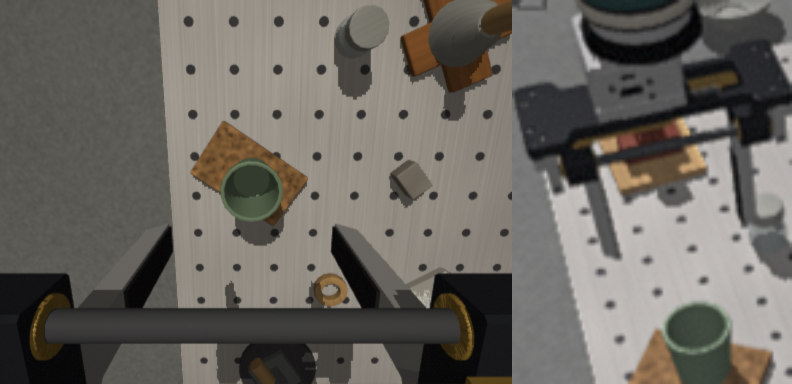

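The cup rim centre is at (250.5,190), giving (0.443, 0.001), and the oblong centre is about (0.441, 0.002). The knot stands on the pine board. I'll grasp the cup.

In the tool's units: 0.03 m is 0.075, 0.018 m is 0.045.

```bash
python3 -m creep '0.094 0 0 0.075 0
0.094 0 0 0.075 0
0.094 0 0 0.075 0
0.094 0 0 0.075 0
0.094 0 0 0.045 0
0.094 0 0 0.0175 0
0.094 0 0 0 0
0.094 0 0 0 0
0 0 0 0 0
0 0 0 0 0
0 0 0 0 0
0 0 0 0 0
0 0 0 0 0
0 0 0 0 0
0 0 0 0 0
0 0 0 0 0
0 0 0 0 0
0 0 0 0 0
0 0 0 0 0
0 0 0 0 0'
```

```text
time: 22.07
tool_pos: [0.4432, -0.0008, 0.0548]
ee_rot: [3.142, 0.0, 1.571]
wrist_force: [-1.5, 0.2, 5.7]
width: 0.0568
finger_force: 30.0
```

In the tool's units: -0.03 m is -0.075, -0.025 m is -0.0625.

```bash
python3 -m creep '0 0 0 -0.025 0
0 0 0 -0.05 0
0 0 0 -0.075 0
0 0 0 -0.075 0
0 0 0 -0.075 0
0 0 0 -0.0625 0
0 0 0 0 0
0 0 0 0 0
0 0 0 0 0'; python3 - <<'E'
from bench import *
from crops import mosaic
import numpy as np,cv2
t=snapshot("top")["color"];s=snapshot("side")["color"]
d={"t":[(140,258),(336,255),(304,188)],"s":[(170,145),(240,318),(307,255)]}
mosaic(t,d["t"]*2,"pics/a.png");mosaic(s,d["s"]*2,"pics/b.png")
cv2.imwrite("pics/m5.png",np.vstack([cv2.imread("pics/a.png")[:260],cv2.imread("pics/b.png")[:260]]))
E
```

```text
time: 22.82
tool_pos: [0.4424, -0.0005, 0.1977]
ee_rot: [-3.139, -0.0, 1.571]
wrist_force: [-0.6, -0.4, -2.0]
width: 0.0569
finger_force: 30.0
```

View pics/m5.png

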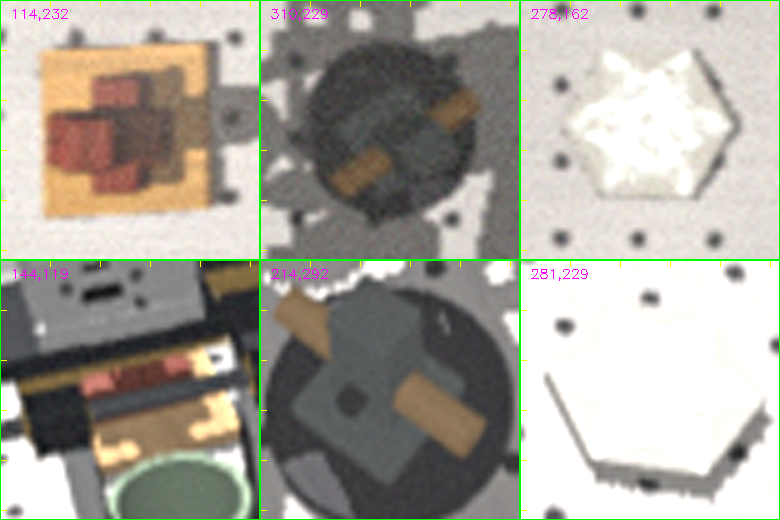

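The bare hex centre is at (304.1,186.5), which agrees with the earlier (0.670,-0.163). The knot stands centred on its board. I'll carry the cup to the hex.

In the tool's units: 0.0284 m is 0.071, -0.0203 m is -0.0508.

```bash
python3 -m creep '0 -0.0508 0.071 0 0
0 -0.0508 0.071 0 0
0 -0.0508 0.071 0 0
0 -0.0508 0.071 0 0
0 -0.0508 0.071 0 0
0 -0.0508 0.071 0 0
0 -0.0508 0.071 0 0
0 -0.0508 0.071 0 0
0 0 0 0 0
0 0 0 0 0
0 0 0 0 0'; python3 -m creep '0 0 0 0.075 0
0 0 0 0.075 0
0 0 0 0.075 0
0 0 0 0.0625 0
0 0 0 0.0375 0
0 0 0 0.02 0
0 0 0 0 0
0 0 0 0 0
0 0 0 0 0'; python3 -m creep '0 0 0 0.0025 0
0 0 0 0 0
0 0 0 0 0'
```

```text
time: 23.83
tool_pos: [0.6696, -0.1625, 0.197]
ee_rot: [-3.137, -0.002, 1.571]
wrist_force: [-0.4, 0.2, -0.6]
width: 0.0568
finger_force: 30.0
time: 24.58
tool_pos: [0.6715, -0.163, 0.0643]
ee_rot: [3.138, 0.001, 1.572]
wrist_force: [0.7, -0.3, -1.4]
width: 0.0571
finger_force: 30.0
time: 24.83
tool_pos: [0.671, -0.1631, 0.0617]
ee_rot: [3.14, 0.001, 1.571]
wrist_force: [0.4, -0.1, -1.3]
width: 0.057
finger_force: 30.0
```

In the tool's units: 0.003 m is 0.0075, 0.001 m is 0.0025.

```bash
python3 -m creep '0 0 0 0.0075 0
0 0 0 0 0
0 0 0 0 0
0 0 0 0.0025 0
0 0 0 0 0
0 0 0 0 0'; python3 -m creep '0 0 0 0.0025 0
0 0 0 0 0
0 0 0 0 0'; python3 -m creep '0 0 0 0.0025 0
0 0 0 0 0
0 0 0 0 0'; python3 -m creep '0 0 0 0.0025 0
0 0 0 0 0
0 0 0 0 0'
```

```text
time: 25.33
tool_pos: [0.6704, -0.163, 0.0563]
ee_rot: [-3.141, 0.0, 1.571]
wrist_force: [-0.8, 0.7, -0.7]
width: 0.0569
finger_force: 30.0
time: 25.58
tool_pos: [0.6704, -0.1629, 0.0554]
ee_rot: [-3.141, 0.0, 1.571]
wrist_force: [-0.7, -0.1, -1.8]
width: 0.0569
finger_force: 30.0
time: 25.83
tool_pos: [0.6706, -0.163, 0.0549]
ee_rot: [3.141, 0.0, 1.571]
wrist_force: [-0.2, 0.3, 0.5]
width: 0.0567
finger_force: 30.0
time: 26.08
tool_pos: [0.6706, -0.1631, 0.0548]
ee_rot: [3.141, 0.001, 1.571]
wrist_force: [-2.6, 0.1, 4.9]
width: 0.0569
finger_force: 30.0
```

Seated. Release it, rise and go over the perch, turned by -0.576.

In the tool's units: -0.035 m is -0.0875, -0.03 m is -0.075.

```bash
python3 -m creep '0.094 0 0 0 0
0.094 0 0 0 0
0.094 0 0 0 0
0.094 0 0 0 0
0.094 0 0 0 0
0.094 0 0 0 0
0.094 0 0 0 0
0.094 0 0 0 0
0.094 0 0 -0.05 0
0.094 0 0 -0.075 0
0.094 0 0 -0.075 0
0.094 0 0 -0.0875 0
0.094 0 0 -0.075 0
0.094 0 0 0 0'; python3 -m creep '0.094 -0.0325 -0.0705 0 0
0.094 -0.0325 -0.0705 0 0
0.094 -0.0325 -0.0705 0 0
0.094 -0.0325 -0.0705 0 0
0.094 -0.0325 -0.0705 0 0
0.094 -0.0325 -0.0705 0 0
0.094 -0.0325 -0.0705 0 0
0.094 0 0 0 -0.0366
0.094 0 0 0 -0.0366
0.094 0 0 0 -0.0366
0.094 0 0 0 -0.0366
0.094 0 0 0 -0.0366
0.094 0 0 0 0
0.094 0 0 0 0
0.094 0 0 0 0'; python3 - <<'E'
from bench import *
import cv2,numpy as np
s=snapshot("wrist");b=snapshot("side")["color"];cv2.imwrite("pics/w6.png",np.hstack([s["color"],cv2.resize(b[178:322,240:344],(280,384))]));print(np.round(s["extrinsics"],4).tolist(),get_obs()["tool_pos"])
E
```

```text
time: 27.25
tool_pos: [0.6735, -0.1639, 0.2082]
ee_rot: [3.127, 0.005, 1.571]
wrist_force: [0.1, 0.1, 1.2]
width: 0.0939
finger_force: 0.0
time: 28.5
tool_pos: [0.473, -0.254, 0.1982]
ee_rot: [-3.141, -0.0, 2.144]
wrist_force: [0.2, 0.4, 0.1]
width: 0.094
finger_force: 0.0
[[0.8404, 0.542, -0.0004, -0.2598], [0.5234, -0.8113, 0.2606, -0.4797], [0.1409, -0.2192, -0.9655, 0.2606], [0.0, 0.0, 0.0, 1.0]] [ 0.47310464 -0.25397743  0.19835347]
```

View pics/w6.png

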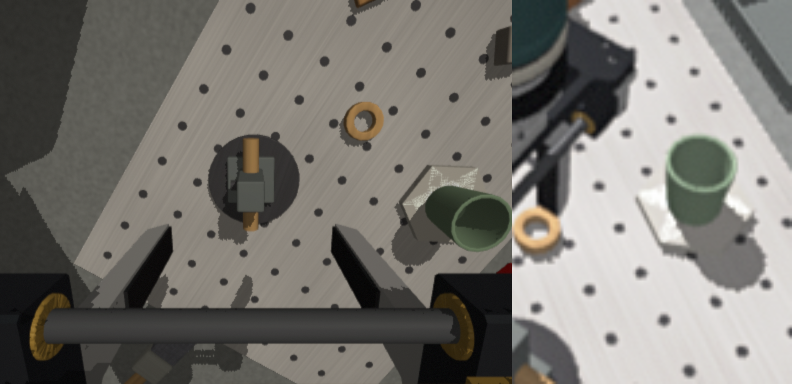

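The cup is upright on the hex. The perch post is at (251,190), with its dowel exactly along tool x and centred, so I'll grasp it.

In the tool's units: 0.03 m is 0.075, 0.023 m is 0.0575.

```bash
python3 -m creep '0.094 0 0 0.075 0
0.094 0 0 0.075 0
0.094 0 0 0.075 0
0.094 0 0 0.0575 0
0.094 0 0 0.025 0
0.094 0 0 0 0
0 0 0 0 0
0 0 0 0 0
0 0 0 0 0
0 0 0 0 0
0 0 0 0 0
0 0 0 0 0
0 0 0 0 0
0 0 0 0 0
0 0 0 0 0
0 0 0 0 0
0 0 0 0 0
0 0 0 0 0
0 0 0 0 0
0 0 0 0 0'; python3 -m creep '0 0 0 0 0
0 0 0 0 0'
```

```text
time: 30.27
tool_pos: [0.4729, -0.254, 0.0752]
ee_rot: [-3.141, -0.0, 2.146]
wrist_force: [0.0, 0.1, -0.8]
width: 0.0235
finger_force: 30.0
time: 30.43
tool_pos: [0.473, -0.2539, 0.0753]
ee_rot: [-3.142, -0.0, 2.146]
wrist_force: [-0.1, 0.7, -1.1]
width: 0.0239
finger_force: 30.0
```

Careful with the scale: shifts go in shares of 400 mm and turns go in shares of pi rad. That gives: 0.0319 m is 0.0798, -0.03 m is -0.075, 0.115 rad is 0.0366.

```bash
python3 -m creep '0 0 0 -0.025 0
0 0 0 -0.05 0
0 0 0 -0.075 0
0 0 0 -0.075 0
0 0 0 -0.075 0
0 0 0 0 0.0366
0 0 0 0 0.0366
0 0 0 0 0.0366
0 0 0 0 0.0366
0 0 0 0 0.0366
0 0 0 0 0
0 0 0 0 0
0 0.0798 -0.01 0 0
0 0.0798 -0.01 0 0
0 0.0798 -0.01 0 0
0 0.0798 -0.01 0 0
0 0.0798 -0.01 0 0
0 0.0798 -0.01 0 0
0 0.0798 -0.01 0 0
0 0.0798 -0.01 0 0'; python3 -m creep '0 0 0 0 0
0 0 0 0 0
0 0 0 0 0'
```

```text
time: 32.1
tool_pos: [0.4405, 0.0026, 0.1959]
ee_rot: [3.141, 0.0, 1.574]
wrist_force: [-0.4, -0.1, -1.1]
width: 0.024
finger_force: 30.0
time: 32.35
tool_pos: [0.4411, 0.0008, 0.1957]
ee_rot: [3.141, 0.001, 1.573]
wrist_force: [0.3, -0.5, -0.4]
width: 0.0238
finger_force: 30.0
```

In the tool's units: 0.03 m is 0.075, 0.018 m is 0.045.

```bash
python3 -m creep '0 0 0 0.075 0
0 0 0 0.075 0
0 0 0 0.075 0
0 0 0 0.045 0
0 0 0 0.02 0
0 0 0 0 0
0 0 0 0 0
0 0 0 0 0
0 0 0 0.005 0
0 0 0 0 0
0 0 0 0 0'; python3 -m creep '0 0 0 0.0025 0
0 0 0 0 0
0 0 0 0 0'; python3 -m creep '0 0 0 0.0025 0
0 0 0 0 0
0 0 0 0 0'; python3 -m creep '0 0 0 0.0025 0
0 0 0 0 0
0 0 0 0 0'
```

```text
time: 33.27
tool_pos: [0.4415, 0.0011, 0.0782]
ee_rot: [3.14, 0.0, 1.571]
wrist_force: [-0.6, 0.1, -1.3]
width: 0.0238
finger_force: 30.0
time: 33.52
tool_pos: [0.4409, 0.0012, 0.0765]
ee_rot: [3.142, 0.0, 1.572]
wrist_force: [-0.2, 1.2, -1.6]
width: 0.0239
finger_force: 30.0
time: 33.77
tool_pos: [0.4409, 0.0012, 0.0753]
ee_rot: [-3.141, 0.0, 1.571]
wrist_force: [0.2, 0.8, -1.5]
width: 0.0237
finger_force: 30.0
time: 34.02
tool_pos: [0.441, 0.0011, 0.0751]
ee_rot: [3.141, 0.0, 1.571]
wrist_force: [-1.6, 0.9, 4.3]
width: 0.024
finger_force: 30.0
```

Seated. Release it and go over the bell on the trivet.

In the tool's units: -0.04 m is -0.1, -0.03 m is -0.075.

```bash
python3 -m creep '0.094 0 0 0 0
0.094 0 0 0 0
0.094 0 0 0 0
0.094 0 0 0 0
0.094 0 0 0 0
0.094 0 0 0 0
0.094 0 0 0 0
0.094 0 0 0 0
0.094 0 0 0 0
0.094 0 0 0 0
0.094 0 0 0 0
0.094 0 0 0 0
0.094 0 0 -0.05 0
0.094 0 0 -0.075 0
0.094 0 0 -0.075 0
0.094 0 0 -0.1 0
0.094 0 0 0 0'; python3 -m creep '0.094 0.051 0.0733 0 0
0.094 0.051 0.0733 0 0
0.094 0.051 0.0733 0 0
0.094 0.051 0.0733 0 0
0.094 0.051 0.0733 0 0
0.094 0.051 0.0733 0 0
0.094 0.051 0.0733 0 0
0.094 0 0 0 0
0.094 0 0 0 0
0.094 0 0 0 0'; python3 - <<'E'
from bench import *
import cv2,numpy as np
s=snapshot("wrist");t=snapshot("top")["color"];cv2.imwrite("pics/w7.png",np.hstack([s["color"],cv2.resize(t[183:327,200:304],(280,384))]));print(np.round(s["extrinsics"],4).tolist(),get_obs()["tool_pos"])
E
```

```text
time: 35.43
tool_pos: [0.4449, 0.0007, 0.203]
ee_rot: [3.127, 0.002, 1.571]
wrist_force: [0.4, -1.3, 1.1]
width: 0.0942
finger_force: 0.0
time: 36.27
tool_pos: [0.6456, 0.1438, 0.1938]
ee_rot: [-3.14, 0.001, 1.571]
wrist_force: [-0.2, -0.3, -1.0]
width: 0.0938
finger_force: 0.0
[[1.0, 0.0003, -0.0007, -0.646], [0.0005, -0.9653, 0.2613, 0.1136], [-0.0006, -0.2613, -0.9653, 0.4166], [0.0, 0.0, 0.0, 1.0]] [0.64539137 0.14330183 0.19548072]
```

View pics/w7.png

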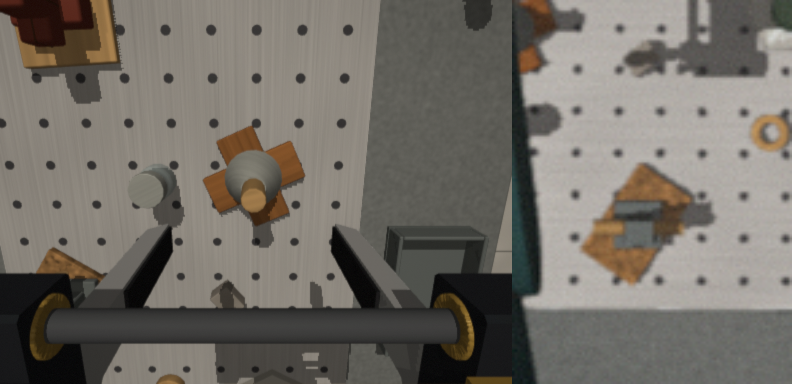

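The perch is upright and central on the cork mat. The bell's handle, at (254,198), is between the fingers, so I'll grasp it, waiting for full closure this time.

In the tool's units: 0.03 m is 0.075, 0.001 m is 0.0025.

```bash
python3 -m creep '0.094 0.0025 0 0.075 0
0.094 0 0 0.075 0
0.094 0 0 0.075 0
0.094 0 0 0.04 0
0.094 0 0 0.015 0
0.094 0 0 0 0
0 0 0 0 0
0 0 0 0 0
0 0 0 0 0
0 0 0 0 0
0 0 0 0 0
0 0 0 0 0
0 0 0 0 0
0 0 0 0 0
0 0 0 0 0
0 0 0 0 0
0 0 0 0 0
0 0 0 0 0
0 0 0 0 0
0 0 0 0 0'; python3 -m creep '0 0 0 0 0
0 0 0 0 0'
```

```text
time: 38.03
tool_pos: [0.6459, 0.145, 0.0823]
ee_rot: [-3.141, 0.0, 1.571]
wrist_force: [-0.5, -0.5, -0.7]
width: 0.0217
finger_force: 30.0
time: 38.2
tool_pos: [0.6459, 0.145, 0.0822]
ee_rot: [-3.141, 0.0, 1.571]
wrist_force: [0.3, -0.0, -1.6]
width: 0.0216
finger_force: 30.0
```

In the tool's units: -0.0334 m is -0.0835, -0.0141 m is -0.0353.

```bash
python3 -m creep '0 0 0 -0.025 0
0 0 0 -0.05 0
0 0 0 -0.075 0
0 0 0 -0.075 0
0 0 0 -0.075 0
0 0 0 0 0
0 -0.0835 -0.0353 0 0
0 -0.0835 -0.0353 0 0
0 -0.0835 -0.0353 0 0
0 -0.0835 -0.0353 0 0
0 -0.0835 -0.0353 0 0
0 -0.0835 -0.0353 0 0
0 -0.0835 -0.0353 0 0
0 -0.0835 -0.0353 0 0
0 -0.0835 -0.0353 0 0
0 -0.0835 -0.0353 0 0
0 -0.0835 -0.0353 0 0
0 -0.0835 -0.0353 0 0'; python3 -m creep '0 0 0 0 0
0 0 0 0 0
0 0 0 0 0'; python3 - <<'E'
from bench import *
from crops import mosaic
import cv2
t=snapshot("side")["color"];cv2.imwrite("pics/s8.png",cv2.resize(t[220:384,140:340],None,fx=3.5,fy=3.5,interpolation=cv2.INTER_CUBIC))
E
```

```text
time: 39.7
tool_pos: [0.4757, -0.257, 0.2021]
ee_rot: [-3.141, -0.0, 1.571]
wrist_force: [0.8, -0.1, -2.0]
width: 0.0218
finger_force: 30.0
time: 39.95
tool_pos: [0.4768, -0.2554, 0.2021]
ee_rot: [-3.141, -0.001, 1.571]
wrist_force: [0.3, -0.1, -1.2]
width: 0.0212
finger_force: 30.0
```

View pics/s8.png

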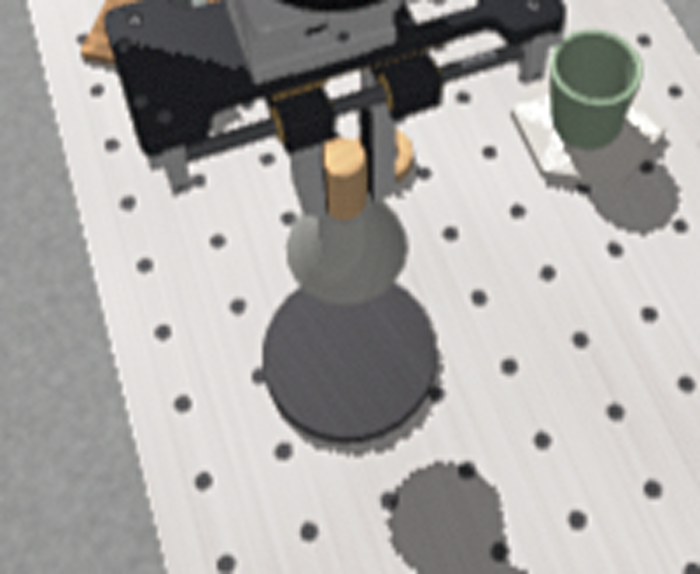

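The bell hangs upright over the disc, with their centre columns at 347 and 350. I'll lower it.

In the tool's units: 0.03 m is 0.075, 0.018 m is 0.045.

```bash
python3 -m creep '0 0 0 0.075 0
0 0 0 0.075 0
0 0 0 0.075 0
0 0 0 0.045 0
0 0 0 0.02 0
0 0 0 0 0
0 0 0 0 0
0 0 0 0 0
0 0 0 0.0025 0
0 0 0 0 0
0 0 0 0 0'; python3 -m creep '0 0 0 0.0025 0
0 0 0 0 0
0 0 0 0 0'; python3 -m creep '0 0 0 0.0025 0
0 0 0 0 0
0 0 0 0 0'; python3 -m creep '0 0 0 0.0025 0
0 0 0 0 0
0 0 0 0 0'
```

```text
time: 40.92
tool_pos: [0.4774, -0.2562, 0.0865]
ee_rot: [3.14, 0.001, 1.571]
wrist_force: [-0.4, 0.1, -1.6]
width: 0.0211
finger_force: 30.0
time: 41.17
tool_pos: [0.4769, -0.2559, 0.0845]
ee_rot: [-3.142, 0.0, 1.571]
wrist_force: [-0.0, 0.1, -2.4]
width: 0.0216
finger_force: 30.0
time: 41.42
tool_pos: [0.4769, -0.2558, 0.0833]
ee_rot: [-3.141, -0.0, 1.571]
wrist_force: [-0.0, 0.7, -1.6]
width: 0.0216
finger_force: 30.0
time: 41.67
tool_pos: [0.4769, -0.2558, 0.0824]
ee_rot: [-3.141, -0.0, 1.571]
wrist_force: [0.1, 0.7, -1.5]
width: 0.0214
finger_force: 30.0
```

In the tool's units: 0.001 m is 0.0025.

```bash
python3 -m creep '0 0 0 0.0025 0
0 0 0 0 0
0 0 0 0 0'; python3 -m creep '0 0 0 0.0025 0
0 0 0 0 0
0 0 0 0 0'
```

```text
time: 41.92
tool_pos: [0.4771, -0.256, 0.082]
ee_rot: [3.141, 0.0, 1.571]
wrist_force: [-0.8, 0.4, 0.8]
width: 0.0213
finger_force: 30.0
time: 42.17
tool_pos: [0.4771, -0.256, 0.082]
ee_rot: [3.141, 0.001, 1.571]
wrist_force: [-2.1, 2.3, 4.7]
width: 0.0215
finger_force: 30.0
```

Seated. Release it, rise, move back clear and check everything.

In the tool's units: -0.04 m is -0.1, -0.03 m is -0.075.

```bash
python3 -m creep '0.094 0 0 0 0
0.094 0 0 0 0
0.094 0 0 0 0
0.094 0 0 0 0
0.094 0 0 0 0
0.094 0 0 0 0
0.094 0 0 0 0
0.094 0 0 0 0
0.094 0 0 0 0
0.094 0 0 0 0
0.094 0 0 0 0
0.094 0 0 0 0
0.094 0 0 -0.05 0
0.094 0 0 -0.075 0
0.094 0 0 -0.075 0
0.094 0 0 -0.1 0
0.094 0 0 0 0'; python3 -m creep '0.094 -0.0625 -0.0625 0 0
0.094 -0.0625 -0.0625 0 0
0.094 -0.0625 -0.0625 0 0
0.094 -0.0625 -0.0625 0 0
0.094 -0.0625 -0.0625 0 0
0.094 -0.0625 -0.0625 0 0
0.094 -0.0625 -0.0625 0 0
0.094 -0.0625 -0.0625 0 0
0.094 0 0 0 0
0.094 0 0 0 0
0.094 0 0 0 0
0.094 0 0 0 0'; python3 - <<'E'
from bench import *
from crops import mosaic
mosaic(snapshot("top")["color"],[(140,258),(247,267),(336,255),(304,188),(198,194),(198,230)],"pics/end.png")
E
```

```text
time: 43.58
tool_pos: [0.4802, -0.258, 0.2099]
ee_rot: [3.129, 0.009, 1.571]
wrist_force: [1.4, -0.6, 1.3]
width: 0.0939
finger_force: 0.0
time: 44.58
tool_pos: [0.278, -0.4552, 0.2005]
ee_rot: [3.141, -0.0, 1.573]
wrist_force: [0.4, 0.1, -0.8]
width: 0.0939
finger_force: 0.0
```

View pics/end.png

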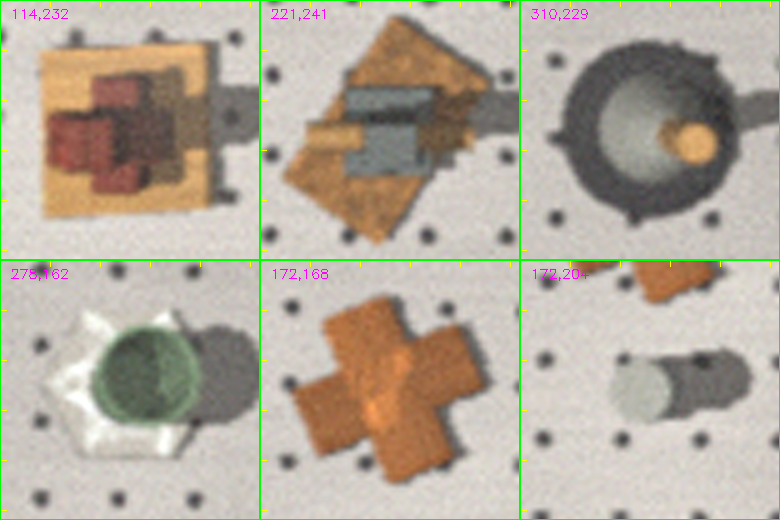

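All four stand upright and central: the knot on the board, the perch on the cork, the bell on the disc and the cup on the hex. The trivet is empty and the jar at (640,390) is unmoved.

```bash
python3 -c "
from bench import *
print(close_job())"
```

```text
the job is handed in; nothing more can be done
None
```

I've handed the job in: the last top view showed the bell, cup, knot and perch upright and central on their own mats, with the trivet empty and the seed jar where it was (about 45 s used); the hand-in reported no verdict.

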